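Eject the speaker module and trap it

TASK

Press down the steel ejector button on the black test cradle with one fingertip so that the seated grey speaker module pops forward, and stop it with the other finger before it slides off the end of the exit ledge. Finish while holding it there: the program ends with the finger still blocking the module, which lies flat on the ledge and clear of its seat. Do not lift or carry the module, and leave everything else on the counter where it is.

Things in the scene. Friction and masses are not known exactly. Their poses are not given: they have to be found in the camera images.
- cradle: Black speaker test cradle, fixed, turned up to 46 degrees either way. Origin: on the counter under the middle of the seated module's front edge; x the way the module pops out, y left of that, z up. Level channel along x, -115 to +40 mm: deck 30 mm above the counter, 39 mm wide between guide walls (4 mm thick, tops at 40 mm). Spring housing x -115 to -55 mm, 47 mm wide, top at 62 mm.
- ledge (a point): Middle of the exit ledge, on the deck surface: cradle (25, 0, 30) mm. The ledge is the open deck in front of the gate and ends at cradle x = 40 mm. Axes as the cradle's.
- gate (a point): Middle of the top of the steel gate tooth, 24 mm wide, cradle x 0 to 6 mm, standing 5 mm above the deck in front of the seated module, which it holds back. It moves down with the button and frees the module when it has sunk 4 to 5 mm. Axes as the cradle's.
- pusher (a joint): Travel in m of the steel spring plate behind the module, along cradle +x: about 0.001 seated, 0.075 at its end. Once the gate is down it drives the module at roughly 0.15 m/s and goes on pushing: 3 N at 0, 2.6 N at 0.02, 1.5 N at the end. Unblocked, the module is off the ledge in about half a second.
- ejector_top (a point): Centre of the top of the steel ejector button, a round cap 20 mm across, moving vertically; at cradle (32, -50, 52) mm at rest, so right of the ledge seen the way the module pops. Fully down its top is at 43 mm, 3 mm above its black block (36 x 44 mm, top 40 mm): a finger that low clears the guide walls and is 15 mm below the module's top. Axes as the cradle's.
- ejector (a joint): Travel of the ejector button in m: 0 at rest, 0.009 fully down. Sprung: about 2 N to start, 4.5 N fully down. The module is let go at about 0.004 to 0.005. The button rises again when released, which does not draw the module back.
- module: Grey plastic speaker module, a block 44 mm long (x) x 36 mm wide (y) x 28 mm high with a round black and steel diaphragm on top, 60 g, loose, seated in the cradle's channel at the start. Origin: centre of its underside. Axes as the cradle's at the start. Seated, its origin is at about cradle (-21.5, 0, 30) mm and its front face at cradle x = 0.5 mm.
- spare: Another speaker module, same as the one in the cradle, lying on the counter near it: leave alone. Origin: centre of the underside.
- jar: Small glass jar with screw-top steel lid, 44 mm across, 55 mm high, standing near the cradle: leave alone. Origin: centre of the underside.
- tweezer: Stainless tweezer, 125 mm long, 6 mm high, lying along its x beyond the exit of the cradle: leave alone. Origin: middle of the underside.
- pick: Red plastic opening pick, about 31 mm long, 4 mm thick, lying near the cradle: leave alone. Origin: underside.
- driver: Screwdriver, 160 mm long, lying along its x on the right side of the counter: leave alone.
- dish: Shallow steel dish, 90 mm across, 25 mm high, on the right side of the counter: leave alone. Origin: centre of the underside.
- vise: Black plastic phone vise, 150 x 75 mm, 52 mm high, with a phone 130 mm long clamped in it, fixed on the left side of the counter. Origin: centre of the underside.

How it is judged:
By the outcome, as a careful person would: the job done as asked, in the order asked, and still so for the second after the job is handed in, while the arm keeps its last pose, push and grip.
It also fails if it takes over 32 s, if anything falls off the work surface, if the arm or the gripper's body presses on something with over 40 N, if the wrist force passes 120 N, or if a joint passes its speed limit or range.

ROBOT

A 6-joint arm with a two-finger parallel gripper is mounted at the origin on the work surface. World frame = base frame: x ahead of the robot, y to its left, z up, the work surface at z = 0. Lengths are in m, angles in rad, forces in N, time in s.
With the tool pointing down it reaches from about 0.275 to 0.825 m from the base axis. Payload 4.9 kg.
Tool frame: the origin (TCP) lies midway between the tips of the shut fingers; the grasp point (between the pads) lies 19 mm behind it (bot.grip_depth is the distance from the TCP to the grasp point, in m); y points along the fingers, x is the direction in which the jaws open and shut, and the axes are right-handed (so a half turn about y gives the same grasp; the last joint's range is limited). The gripper opens to 85 mm and grips with 20 to 120 N. Pads are 22 mm wide; open, the fingers measure 114 mm over their backs; the gripper's body (76 mm by 85 mm) begins 54 mm behind the grasp point. The pads swing forward as they close: fully open they stand 13 mm farther back than shut.
Start: joints at [0.99, 0.326, -0.193, 1.052, 0, 1.437], TCP at [0.238, 0.496, 0.231] pointing down, gripper open.
Joint ranges: [-2.65, 2.65], [-0.97, 1.79], [-1.3, 1.35], [-1.93, 2.1], [-1.47, 1.37], [-3.14, 3.14]. Speed limits (rad/s): [2.57, 2.57, 3.14, 3.14, 3.14, 3.14].

INTERFACE

Orientations are given as a unit quaternion [w, x, y, z].
In Python, from cell import bot gives the robot as it stands. Calls block until the motion is done:
- bot.move_pose(position, orientation): joint-space move of the TCP to a pose.
- bot.move_linear(position, speed=0.15, rotation=None, until_force=None): straight line of the TCP; rotation=None keeps the orientation; speed is the mean speed in m/s. With until_force (N) it stops when the force on the tool has changed by that much, and returns True; else False.
- bot.goto_joints(angles): joint-space move.
- bot.set_gripper(opening, grasp_force=None): opening from 0.0 (shut) to 1.0 (fully open); grasp_force is the grip in N (None keeps the last); returns when the fingers have stopped.
- bot.wait(seconds).
- bot.solve_ik(position, orientation): joint angles nearest the present ones, or None.
- bot.camera(name): name is "scene" or "top"; returns the picture (384x512x3 uint8, red, green, blue); there is no depth.
- bot.calibration(name): a dict with "mtx" (3x3 intrinsics, pixels), "extrinsics" (4x4, takes a point from world to camera coordinates). Camera axes: x right, y down, z forward; pixel columns grow to the right and rows downward; lengths in m; the calibration is good to about 2 mm. A picture is of the moment at which its call begins. calibration takes no time and is no camera call.
A pose or a line that the arm cannot do raises bot.PlanningError and nothing moves.
- bot.close_job(): hands the job in, once; it reports no verdict.
Trained networks look in the newest picture that a camera, given by its name, has taken for a name from the list of things; names that differ only in an ending like _2 or _b are one class to them, and where a whole thing is asked for, a point or a joint stands for the part that bears it (a point fixed in the world has none). Each returns a list of dicts, best first, with "confidence" (0 to 1); they miss things now and then, are a little off and sometimes report something else, mostly with a low value. They report only what shows in the picture. A call takes as long as a camera call.
- bot.search_frame(camera, thing): "bbox" ([left, top, width, height] in pixels, round what is visible of it).
Readings, each from a call of its own:
- bot.read_clock(): time.
- bot.read_joint_positions(): joint angles.
- bot.read_joint_vel(): joint speeds.
- bot.read_joint_efforts(): joint torques, N m.
- bot.read_position(): TCP position.
- bot.read_tool_rot(): TCP orientation.
- bot.read_ft_force(): force on the tool from outside, world axes, zero at the start.
- bot.read_moment(): the same for the moment, N m.
- bot.read_gripper_width(): opening from 0.0 (shut) to 1.0 (fully open).
Only numpy, scipy, OpenCV 4.12 (cv2) and the standard library are available. Lean on these libraries where they do the work, as an engineer would, in place of code of your own. Each camera call takes 0.05 s, during which the arm holds its last target. There are 200 camera calls.

## Working session

There is one attempt and no reset: what is moved stays moved. The work goes in short steps, each a Python script; the robot and the scene stay as the last script left them, time stands still between calls to the robot, and variables do not carry over. Pictures are saved under pics/ and viewed, about 8 in all and at most 12, crops included, and the job is handed in when it is done.

```bash
mkdir -p pics
python3 - <<'E'
from cell import bot
import cv2
for n in ("top","scene"):
    im=bot.camera(n); cv2.imwrite(f"pics/{n}0.png",im[:,:,::-1])
    c=bot.calibration(n); print(n,c["mtx"].tolist(),c["extrinsics"].round(4).tolist())
    for t in ("cradle","module","ejector_top","gate","jar","spare","tweezer","pick"):
        print(t,[(d["bbox"],round(d["confidence"],2)) for d in bot.search_frame(n,t)[:2]])
print(bot.read_tool_rot(),bot.read_clock())
E
```

```text
top [[497.7216924191043, 0.0, 247.26205809120884], [0.0, 497.7216924191043, 181.8364191892307], [0.0, 0.0, 1.0]] [[-0.0113, -0.9999, -0.0015, 0.0257], [-0.997, 0.0114, -0.0763, 0.5355], [0.0763, 0.0006, -0.9971, 1.398], [0.0, 0.0, 0.0, 1.0]]
cradle [([250.5, 164.2, 33.1, 60.8], 0.94)]
module [([257.3, 183.3, 13.1, 17.6], 0.52)]
ejector_top [([259.4, 166.8, 19.6, 18.3], 0.45)]
gate []
jar [([232.2, 212.2, 11.9, 15.3], 0.63)]
spare [([211.3, 177.3, 17.1, 20.2], 0.54), ([249.4, 158.3, 33.0, 67.3], 0.4)]
tweezer []
pick [([303.1, 192.7, 9.2, 10.8], 0.58)]
scene [[394.04110724716554, 0.0, 255.62394196334267], [0.0, 394.04110724716554, 184.4980691722924], [0.0, 0.0, 1.0]] [[0.4095, 0.9122, 0.0104, -0.2455], [0.764, -0.3367, -0.5504, -0.3915], [-0.4986, 0.2334, -0.8348, 1.3396], [0.0, 0.0, 0.0, 1.0]]
cradle [([206.0, 149.6, 48.4, 66.6], 0.65), ([229.9, 184.4, 12.8, 20.9], 0.36)]
module [([226.2, 167.8, 15.0, 22.0], 0.69), ([205.4, 146.3, 45.7, 71.0], 0.21)]
ejector_top []
gate [([226.3, 198.2, 8.2, 7.5], 0.57)]
jar [([240.7, 139.6, 15.8, 23.2], 0.74), ([227.5, 185.1, 13.0, 17.0], 0.51)]
spare [([267.7, 163.7, 21.5, 22.1], 0.66)]
tweezer []
pick []
[ 0.59834515 -0.59832963 -0.3768289   0.37680859] 0.9
```

Run:
```python
import cv2
a=cv2.imread("pics/top0.png")[140:240,190:320]; b=cv2.imread("pics/scene0.png")[130:230,180:310]
f=lambda i:cv2.resize(i,None,fx=6,fy=6,interpolation=cv2.INTER_CUBIC)
cv2.imwrite("pics/tc.png",f(a));cv2.imwrite("pics/sc.png",f(b))
```

```text
(no output)
```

View pics/tc.png

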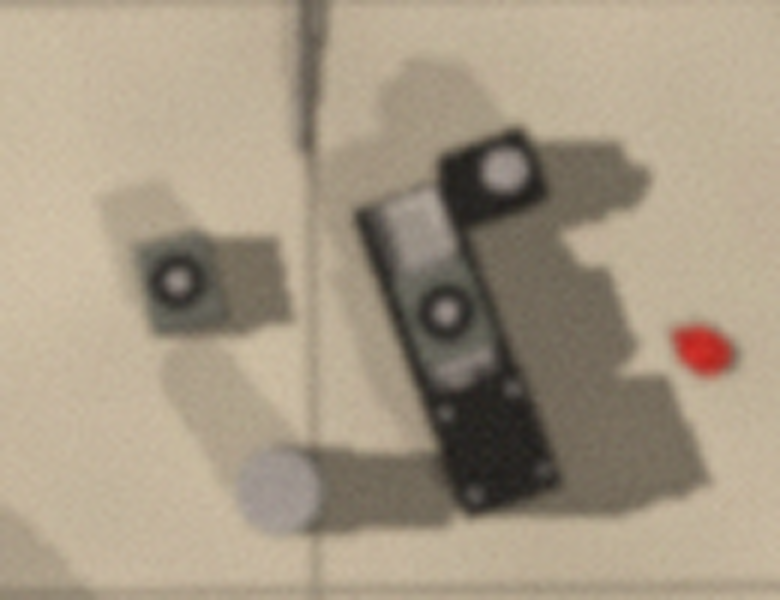

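View pics/sc.png

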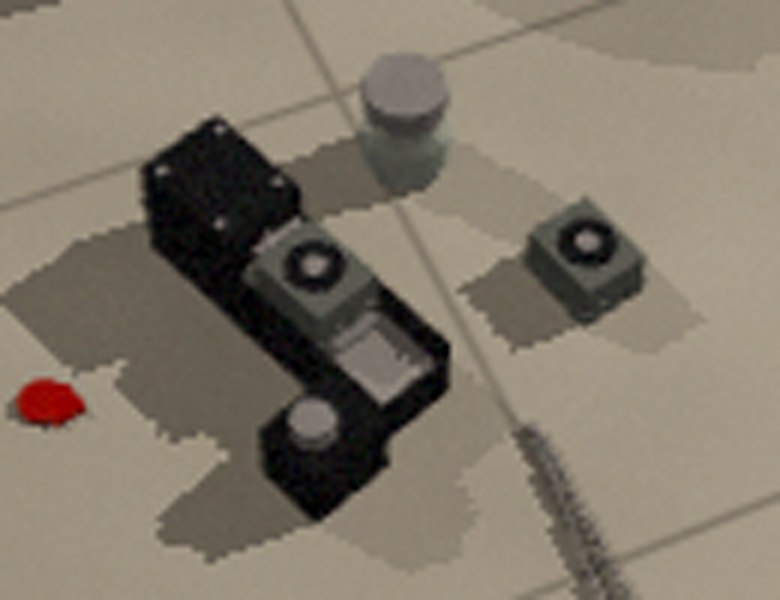

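Both pictures agree. In the top crop the cap is at (505,170), the module at (447,313) and the housing rear at (468,515) and (558,482). The exit points up-left. In the scene crop the cap is at (314,420) and the diaphragm at (315,265). Next I fit the cradle pose to these known points.

```bash
cat > h.py <<'E'
import numpy as np, json
from scipy.spatial.transform import Rotation as R
from cell import bot
def proj(n,P):
    c=bot.calibration(n);E=c["extrinsics"];q=np.atleast_2d(P)@E[:3,:3].T+E[:3,3]
    q=q@np.array(c["mtx"]).T; return q[:,:2]/q[:,2:]
def cw(p,P):  # cradle mm -> world
    c,s=np.cos(p[2]),np.sin(p[2]);P=np.atleast_2d(P)/1000.
    return np.c_[p[0]+c*P[:,0]-s*P[:,1],p[1]+s*P[:,0]+c*P[:,1],P[:,2]]
E
python3 - <<'E'
from h import *
from scipy.optimize import least_squares
O=[[32,-50,52],[-21.5,0,58],[-115,-23.5,62],[-115,23.5,62],[40,23.5,40]]
T=(np.array([[505,170],[447,313],[558,482],[468,515],[358,210]])+.5)/6-.5+[190,140]
S=(np.array([[314,418],[315,265],[145,173],[214,118],[448,350]])+.5)/6-.5+[180,130]
def f(p,cams): return np.concatenate([(proj(n,cw(p,O))-m).ravel() for n,m in cams])
tc,sc=("top",T),("scene",S)
for cams in ([tc],[sc],[tc,sc]):
    r=min((least_squares(f,[.5,0,a],args=(cams,),x_scale=[.1,.1,1]) for a in (-.7,0,.7,2.5,-2.5)),key=lambda r:r.cost)
    print(r.x.round(4),np.degrees(r.x[2]).round(1),r.fun.reshape(-1,2).round(1).tolist())
p=r.x; np.save("p.npy",p)
print(cw(p,[[32,-50,52],[25,0,30]]).round(3), R.from_quat(np.roll(bot.read_tool_rot(),-1)).as_matrix().round(2).tolist())
E
```

```text
[ 0.5261 -0.0192  0.3295] 18.9 [[0.5, -0.4], [-0.2, -0.4], [0.8, 0.5], [-0.3, 0.8], [-0.8, -0.6]]
[ 0.5289 -0.0196  0.3412] 19.5 [[-0.1, 0.6], [0.2, 0.9], [-1.4, -0.5], [0.5, -0.8], [0.7, -0.3]]
[ 0.5273 -0.0193  0.335 ] 19.2 [[0.4, -0.9], [-0.1, -0.8], [1.1, -0.0], [0.0, 0.3], [-0.8, -1.0], [-0.4, -0.0], [0.1, 0.4], [-1.3, -1.2], [0.6, -1.4], [0.5, -0.8]]
[[ 0.574 -0.056  0.052]
 [ 0.551 -0.011  0.03 ]] [[0.43, 0.0, -0.9], [0.9, 0.0, 0.43], [0.0, -1.0, 0.0]]
```

```bash
cat >> h.py <<'E'
def quat(p,sgn):
    yc=np.array([-np.sin(p[2]),np.cos(p[2]),0])*sgn; d=np.array([0,0,-1.])
    return np.roll(R.from_matrix(np.c_[yc,d,np.cross(yc,d)]).as_quat(),1)
E
python3 - <<'E'
from h import *
import cv2
p=np.load("p.npy"); bot.set_gripper(0.42)
q0=bot.read_joint_positions(); best=None
for s in (1,-1):
    q=quat(p,s); a=bot.solve_ik(cw(p,[37,-26,85])[0],q)
    if a is not None:
        d=np.abs(np.array(a)-q0).max(); print(s,np.round(a,2))
        if best is None or d<best[0]: best=(d,s,q)
np.save("q.npy",best[2]); print(best[1])
bot.move_pose(cw(p,[37,-26,160])[0],best[2])
bot.move_linear(cw(p,[37,-26,80])[0],speed=.08)
bot.wait(.2)
for n,(x,y) in (("top",(190,140)),("scene",(180,130))):
    im=bot.camera(n)[y:y+100,x:x+130,::-1]; cv2.imwrite(f"pics/{n}1.png",cv2.resize(im,None,fx=6,fy=6,interpolation=cv2.INTER_CUBIC))
print(bot.read_position(),cw(p,[37,-26,80]),bot.read_gripper_width(),bot.read_ft_force(),bot.read_clock())
# predicted tips at z=~75mm in the scene crop
print(((proj("scene",cw(p,[[37,-51,75],[37,-1,75],[32,-50,52]]))-[180,130])*6).round())
E
```

```text
1 [-0.18  0.5  -0.33  0.74  0.   -0.52]
-1 [-0.18  0.5  -0.33  0.74  0.    2.62]
-1
[ 0.57102325 -0.03174054  0.08032202] [[ 0.57081491 -0.03170174  0.08      ]] 0.4182804484818894 [0.8276829  0.03876705 0.45500477] 5.125
[[313. 395.]
 [402. 327.]
 [309. 415.]]
```

View pics/scene1.png

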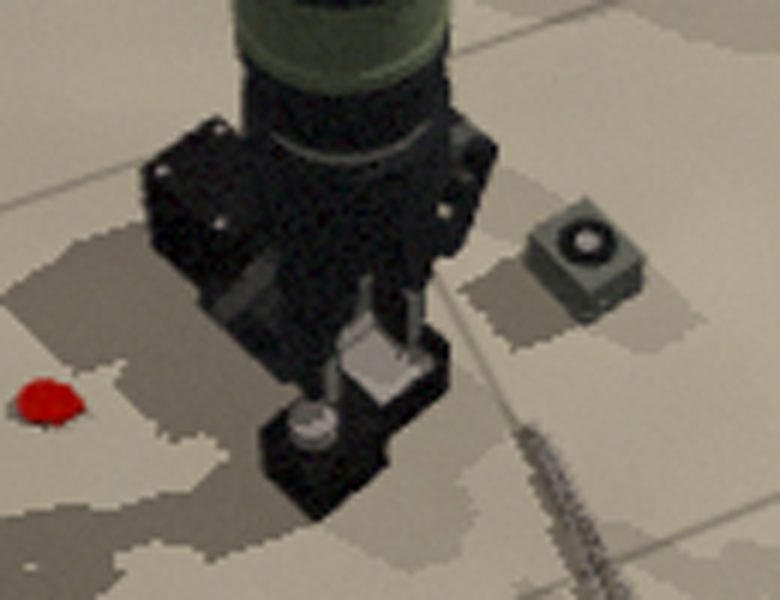

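View pics/top1.png

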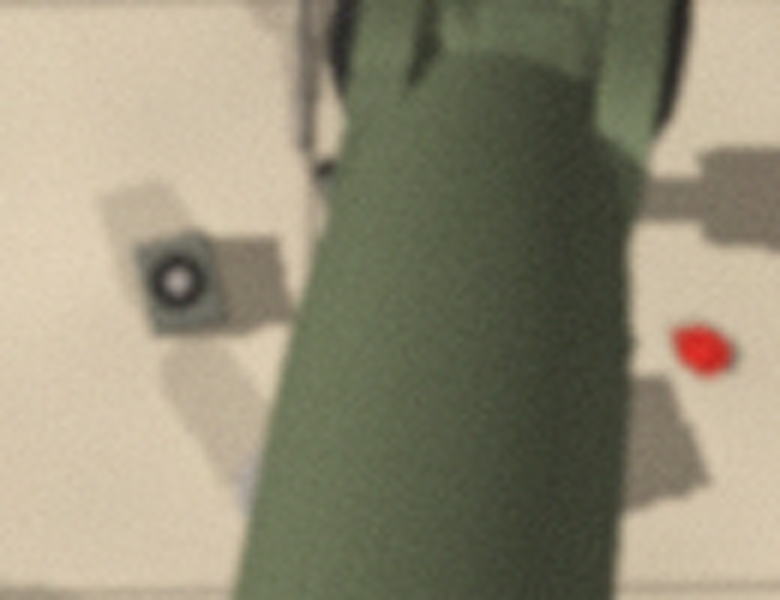

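Run:
```python
import cv2,numpy as np
from h import *
p=np.load("p.npy")
im=bot.camera("scene")[165:220,210:270,::-1]
im=(255*(im/255.)**.45).astype(np.uint8); im=cv2.resize(im,None,fx=10,fy=10,interpolation=cv2.INTER_CUBIC)
for P in ([37,-44,76],[26,-44,76],[48,-44,76],[37,-8,76],[26,-8,76],[48,-8,76]):
    u=((proj("scene",cw(p,P))[0]-[210,165]+.5)*10).astype(int); cv2.circle(im,tuple(int(v) for v in u),3,(0,0,255),-1)
cv2.imwrite("pics/s2.png",im)
```

```text
(no output)
```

View pics/s2.png

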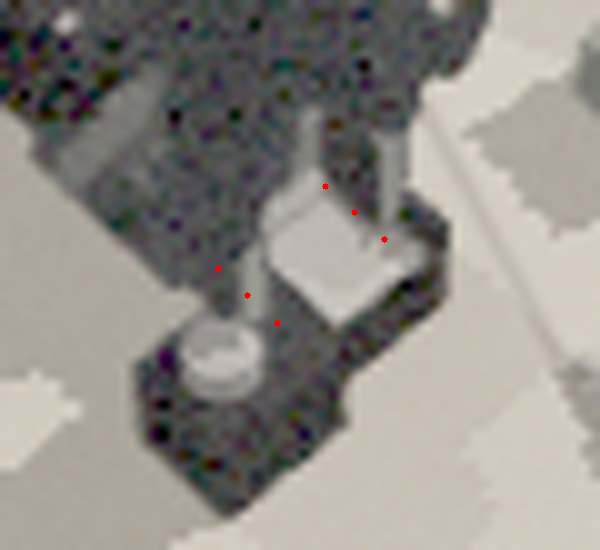

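The arm hides the view from above. In the scene view finger A is over the cap (strip at about (255,290), cap at (222,355)). Finger B is over the ledge in front of the module, at about (350,200). Both are within about 3 mm of the prediction. I'll go down to touch the cap.

Run:
```python
from h import *
p=np.load("p.npy")
bot.move_linear(cw(p,[37,-26,62])[0],speed=.06)
f0=bot.read_ft_force()
r=bot.move_linear(cw(p,[37,-26,42])[0],speed=.015,until_force=1.5)
print(r,bot.read_position(),f0,bot.read_ft_force(),bot.read_clock())
```

```text
True [ 0.57074515 -0.03171485  0.05005182] [-0.63889557  0.91964641 -0.03013389] [0.55827254 0.7644771  1.58842764] 6.4417
```

Run:
```python
from h import *
import cv2
p=np.load("p.npy")
r=bot.move_linear(cw(p,[37,-26,42])[0],speed=.02,until_force=12)
bot.wait(.8)
print(r,bot.read_position(),bot.read_ft_force(),bot.read_clock())
im=bot.camera("scene")[150:220,200:280,::-1]
im=(255*(im/255.)**.55).astype(np.uint8)
cv2.imwrite("pics/s3.png",cv2.resize(im,None,fx=8,fy=8,interpolation=cv2.INTER_CUBIC))
for t in("module","ejector_top"): print([(d["bbox"],round(d["confidence"],2)) for d in bot.search_frame("scene",t)[:2]])
```

```text
False [ 0.57086615 -0.03172607  0.04200524] [ 0.38490699 -0.24809576  3.22773952] 7.7917
[([48.8, 207.0, 32.0, 16.5], 0.44)]
[]
```

View pics/s3.png

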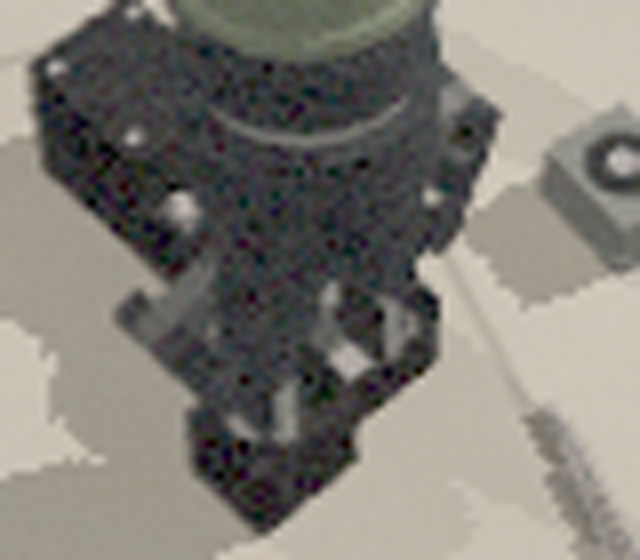

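Run:
```python
from h import *
p=np.load("p.npy")
for d in (0,10,20,26): print(d,((proj("scene",cw(p,[[-43.5+d,-18,58],[-43.5+d,-18,40],[-43.5+d,18,58],[.5+d,-18,58],[.5+d,-18,42]]))-[200,150]+.5)*8).round().tolist())
print(((proj("scene",cw(p,[[-55,0,50]]))-[200,150]+.5)*8).round())
f=[]
for _ in range(40): f.append(bot.read_ft_force()); bot.wait(.02)
f=np.mean(f,0); c,s=np.cos(p[2]),np.sin(p[2])
print("force cradle",c*f[0]+s*f[1],-s*f[0]+c*f[1],f[2],bot.read_clock())
```

```text
0 [[176.0, 188.0], [179.0, 219.0], [258.0, 127.0], [265.0, 269.0], [267.0, 296.0]]
10 [[196.0, 206.0], [199.0, 237.0], [278.0, 145.0], [286.0, 288.0], [287.0, 315.0]]
20 [[216.0, 224.0], [219.0, 255.0], [299.0, 163.0], [307.0, 307.0], [308.0, 334.0]]
26 [[228.0, 235.0], [231.0, 266.0], [311.0, 174.0], [319.0, 319.0], [320.0, 346.0]]
[[196. 151.]]
force cradle 0.48001770332400767 -0.33798264228259006 3.470159168558834 8.6083
```

```bash
cat >> h.py <<'E'
def force(p,n=30):
    f=[]
    for _ in range(n): f.append(bot.read_ft_force()); bot.wait(.015)
    f=np.mean(f,0); c,s=np.cos(p[2]),np.sin(p[2]); return np.round([c*f[0]+s*f[1],-s*f[0]+c*f[1],f[2]],2)
E
python3 - <<'E'
from h import *
import cv2
p=np.load("p.npy")
for z in (41,40,39):
    r=bot.move_linear(cw(p,[37,-26,z])[0],speed=.01,until_force=5)
    print(z,r,bot.read_position()[2],force(p))
    if r: break
im=bot.camera("scene")[160:205,210:265,::-1]
im=(255*np.clip(im/140.,0,1)**.5).astype(np.uint8)
cv2.imwrite("pics/s4.png",cv2.resize(im,None,fx=14,fy=13,interpolation=cv2.INTER_CUBIC))
print(bot.read_clock())
E
```

```text
41 False 0.04166314361407511 [-0.69  0.15  8.62]
40 False 0.04142515306597025 [-2.46  1.41 14.36]
39 False 0.04116108097356613 [-3.86  2.23 19.77]
10.9083
```

View pics/s4.png

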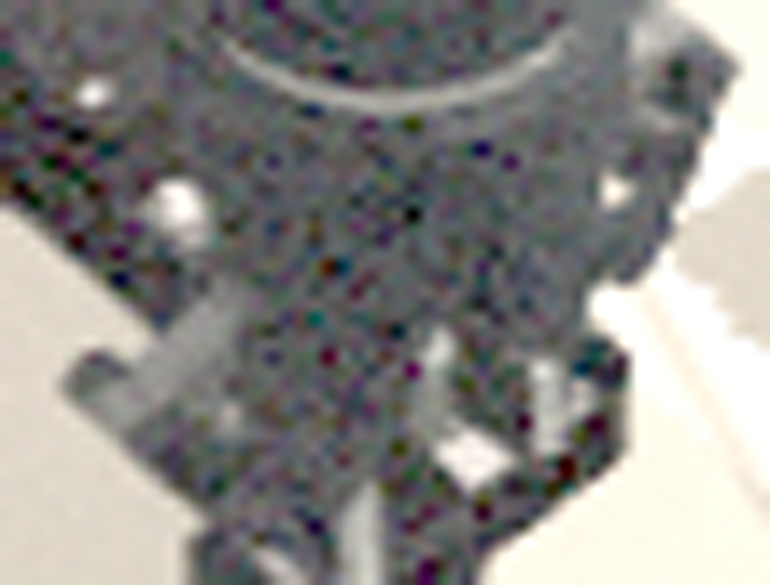

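Run:
```python
from h import *
from scipy.optimize import fsolve
p=np.load("p.npy")
bot.move_linear(cw(p,[37,-26,42])[0],speed=.01)
print(force(p,60),bot.read_position(),bot.read_clock())
def un(u,z): return fsolve(lambda a:(proj("scene",cw(p,[[a[0],a[1],z]]))[0]-u),[20,0]).round(1)
for q,z in (((435,430),30),((475,490),30),((515,460),30),((455,415),30),((180,205),30),((180,205),45),((435,335),58),((435,370),45)):
    u=np.array([210+(q[0]+.5)/14-.5,160+(q[1]+.5)/13-.5]); print(q,z,un(u,z))
for d in (0,10,20,26):
    print(d,[(((proj("scene",cw(p,[[.5+d,y,z]]))[0]-[210,160]+.5)*[14,13]).round().tolist()) for y,z in ((-18,58),(0,58),(-18,30),(0,30))])
```

```text
[ 0.67 -0.75  3.69] [ 0.57085153 -0.03171677  0.04201953] 12.3583
(435, 430) 30 [ 22.4 -10.9]
(475, 490) 30 [ 38. -15.]
(515, 460) 30 [37.9 -4.8]
(455, 415) 30 [22.3 -5.8]
(180, 205) 30 [-52.1  -9.8]
(180, 205) 45 [-43.6 -15.9]
(435, 335) 58 [19.4 -7.4]
(435, 370) 45 [19.1 -7.5]
0 [[324.0, 308.0], [397.0, 256.0], [330.0, 384.0], [401.0, 333.0]]
10 [[360.0, 338.0], [433.0, 287.0], [365.0, 414.0], [436.0, 363.0]]
20 [[397.0, 369.0], [469.0, 317.0], [401.0, 445.0], [472.0, 394.0]]
26 [[419.0, 388.0], [491.0, 336.0], [422.0, 463.0], [493.0, 412.0]]
```

Run:
```python
from h import *
p=np.load("p.npy")
a=bot.camera("scene")[160:205,210:265].astype(float); bot.wait(.5); b=bot.camera("scene")[160:205,210:265].astype(float)
print("still:",np.abs(a-b).mean(),bot.read_gripper_width(),force(p,20),bot.read_clock())
bot.close_job()
```

```text
still: 3.9486868686868686 0.4205774488627207 [ 1.14 -0.98  3.28] 13.2917
the job is handed in; nothing more can be done
```

I pressed the ejector with one fingertip while the other finger stood over the ledge in front of the seated module. The module popped forward against that finger. I handed the job in at about 13.3 s with the button still held and the finger still blocking.

**Button:** I first pressed about 8 mm. Three further 1 mm steps then met a hard stop, and the vertical force rose to about 20 N, which confirms the button was fully down. I backed off to about 3.5 N, with the button still nearly fully down.

**Module position:** In the last picture I viewed, the module's front face is at about cradle x = 20–26 mm, against a finger face predicted at 26 mm. The ledge ends at 40 mm. Bright steel shows at the rear of the seat, where the module used to be. The front face looked upright, but only a sliver of it shows, so flatness is a weak check.

**Checks that were not clean:**
- **Sideways force:** it averaged only 0.5–1.1 N along the pop direction, less than the roughly 2.5 N I expected from the spring. Friction of the other finger on the button may account for this, but I did not confirm it.
- **Module detector:** it missed the partly hidden module and gave one low-confidence report somewhere else in the picture.
- **Stillness check:** two frames half a second apart differed by about 4 grey levels on average. I put that down to camera noise but had no noise baseline to compare with.

I did not recheck the other objects after the press. The planned motions were not near any of them.

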